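Close the storage jar with its wooden lid

ROBOT

A 7-joint arm with a two-finger parallel gripper is mounted at the origin on the work surface. World frame = base frame: x ahead of the robot, y to its left, z up, the work surface at z = 0. Lengths are in m, angles in rad, forces in N, time in s.
With the tool pointing down it reaches from about 0.4 to 0.875 m from the base axis. Payload 19.3 kg.
Tool frame: the origin (TCP) lies midway between the tips of the shut fingers; the grasp point (between the pads) lies 19 mm behind it; z points along the fingers, y is the direction in which the jaws open and shut (so a half turn about z gives the same grasp; the last joint's range is limited). The gripper opens to 85 mm and grips with 20 to 120 N. Pads are 22 mm wide; open, the fingers measure 114 mm over their backs; the gripper's body (76 mm by 85 mm) begins 54 mm behind the grasp point. The pads swing forward as they close: fully open they stand 13 mm farther back than shut.
Start: joints at [1.13, 0.521, -0.036, 1.599, 0.021, 1.021, -0.113], TCP at [0.226, -0.583, 0.231] pointing down, gripper open.
Joint ranges: [-2.91, 2.91], [-0.3, 2.13], [-1.5, 1.42], [0.17, 2.43], [-1.26, 4.41], [0.16, 1.93], [-2.52, 2.52]. Speed limits (rad/s): [1.89, 1.89, 2.39, 2.39, 3.01, 3.01, 3.01].

INTERFACE

Orientations are given as [roll, pitch, yaw] about the fixed x, y, z axes, in that order (R = Rz(yaw) Ry(pitch) Rx(roll)).
In Python, from workcell import bot, eyes gives the robot as it stands. The module is installed in compiled form; this text tells all that it offers.
- The arm moves only by the shell command python3 -m jog 'ROWS' [FORCE]. ROWS is JSON, a list of rows, each an object with "delta_pos": the shift along the world's x, y, z in mm, a list of three; "spin": the turn about the world's z in rad; "claw": the closure, from 0 (fully open) to 1 (shut). In form: [{"delta_pos": [tx, ty, tz], "spin": spin, "claw": claw}, ...]. A call has 1 to 8 rows; each row is the pose to reach, as a shift and turn from the pose measured when the call began; what a row does not reach only later rows make up. A row lasts 1/10 s, in which the tool goes at most 50 mm and 8.59 degrees, less where a joint would pass 70% of its speed; a pose out of reach is approached as far as the arm can. A call with a gripper value outside its range is refused whole. The fingers move at their own pace and stop on an object; FORCE is the grip in N (left out, the last holds). Time passes only in rows, so rows that repeat a pose let the fingers close. It gives the time, the measured TCP pose, the force and the opening at its end, in the units of the state.
- bot.observe(): the state, without advancing time (a new reading comes with each control period).
- eyes.grab_frame(name): name is "scene" or "top" or "wrist"; returns the picture (384x512x3 uint8, blue, green, red); there is no depth.
- eyes.camera_params(name): a dict with "fx", "fy", "cx", "cy" (pixels), "origin" and "attitude" of the camera in the world. Camera axes: x right, y up, looking along -z (the intrinsics and any distortion apply to the point x, -y, -z); pixel columns grow to the right and rows downward; lengths in m; the calibration is good to about 2 mm. A picture is of the moment at which its call begins: read the wrist's pose just before it. camera_params takes no time and is no camera call; for the wrist camera it gives the pose at the moment of the call.
- bot.job_done(): hands the job in, once; it reports no verdict.
The state is a dict: "clock": time; "qpos": joint angles; "qd": joint speeds; "joint_efforts": joint torques, N m; "position": TCP position; "tool_rot": TCP orientation; "force": force on the tool from outside, world axes, zero at the start; "moment": the same for the moment, N m; "grip_width": finger opening in m.
Only numpy, scipy, OpenCV 4.12 (cv2) and the standard library are available. Lean on these libraries where they do the work, as an engineer would, in place of code of your own. Each camera call takes 0.05 s, during which the arm holds its last target. There are 200 camera calls.

TASK

The wooden lid is lying on top of the carton between two open jars. Move it onto the larger jar, the one it fits, so that its plug drops into the mouth and the lid sits fully down and level on the rim, then let go. Leave both jars standing about where they are, and do not let the lid fall on the bench.

Things in the scene. Friction and masses are not known exactly. Their poses are not given: they have to be found in the camera images.
- cover: round dark-wood lid, 0.17 kg: disc 132 mm in diameter, 15 mm thick, lower edge bevelled 3 mm, with a tapered plug beneath (5 mm deep, 102 mm in diameter at its lower face, 108 mm at the disc). Origin at the centre of the plug's lower face, z up; disc from z = 5 to 20 mm. Starts plug down on the carton; seated, the disc rests on the rim, the origin 5 mm below it
- jar: the larger open jar of white ceramic, round and straight: 122 mm outside diameter, 90 mm high, wall 5 mm, mouth 112 mm inside, about 0.8 kg, loose on the bench. Origin at the centre of its underside, z up
- jar_rim (a point): centre of the larger jar's mouth, at the height of its rim (90 mm above the bench), axes as the jar's
- small_jar: the smaller open jar of white ceramic: 92 mm outside diameter, 80 mm high, mouth 82 mm, too small for the lid, loose. Origin at the centre of its underside
- carton: closed brown cardboard carton, 150 x 150 mm, 91 mm high (1 mm above the larger jar's rim), heavy, does not move. Origin at the centre of its underside, x and y along its sides. One jar stands beside its +y side, the other beside its -y side (either way round), 10 to 50 mm away from it
Mind the look-alikes: they are no part of the job. Several things have the shape of the cover; the one meant has the colours described above.

How it is judged:
By the outcome, as a careful person would: the job done as asked, in the order asked, and still so for the second after the job is handed in, with the robot touching nothing.
It also fails if it takes over 51 s, if anything falls off the work surface, if the arm or the gripper's body presses on something with over 40 N, if the wrist force passes 120 N, or if a joint passes its speed limit or range.

## Working session

There is one attempt and no reset: what is moved stays moved. The work goes in short steps, Python scripts to look and compute and a shell command to move; the robot and the scene stay as the last step left them, time stands still between calls to the robot, and variables do not carry over. Pictures are saved under pics/ and viewed, about 8 in all and at most 12, crops included, and the job is handed in when it is done.

```bash
mkdir -p pics; python3 - <<'E'
from workcell import bot, eyes
import cv2, numpy as np
s=bot.observe(); print({k:np.round(v,3).tolist() for k,v in s.items()})
for n in("scene","top"):
    cv2.imwrite(f"pics/{n}0.png",eyes.grab_frame(n)); print(n,eyes.camera_params(n))
print(eyes.camera_params("wrist"))
E
```

```text
{'clock': 0.0, 'qpos': [1.13, 0.522, -0.036, 1.6, 0.021, 1.021, -0.113], 'qd': [0.0, 0.001, 0.001, -0.0, -0.0, 0.0, 0.001], 'joint_efforts': [0.0, -92.712, 1.98, -36.993, 0.018, 0.008, 0.0], 'position': [0.226, -0.582, 0.231], 'tool_rot': [-3.14, 0.0, 0.371], 'force': [0.482, -0.491, 0.284], 'moment': [0.024, 0.039, 0.026], 'grip_width': 0.086}
scene {'fx': 370.7890377057624, 'fy': 370.7890377057624, 'cx': 257.692838703046, 'cy': 194.12030650705805, 'origin': array([ 0.97947825, -0.53996828,  0.56128698]), 'attitude': array([ 0.99440342, -0.00856469,  0.6879417 ])}
top {'fx': 475.0184044813645, 'fy': 475.0184044813645, 'cx': 260.70573462915553, 'cy': 196.17017951987702, 'origin': array([0.43350642, 0.02545103, 0.9772696 ]), 'attitude': array([ 0.12807199, -0.03038766, -1.5452713 ])}
{'fx': 290.4558582255445, 'fy': 290.4558582255445, 'cx': 250.90782570313615, 'cy': 195.04575556318088, 'origin': array([ 0.29624655, -0.55548157,  0.37226904]), 'attitude': array([-2.95946162e-01,  2.81161720e-04, -1.19957494e+00])}
```

View pics/top0.png

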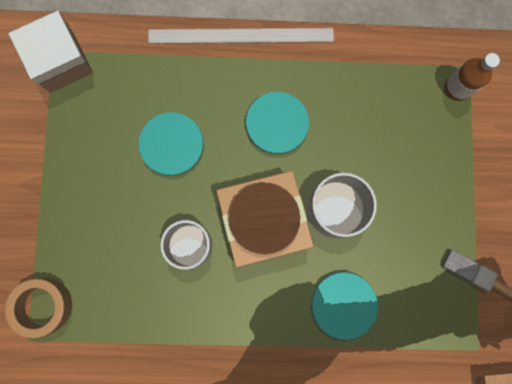

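View pics/scene0.png

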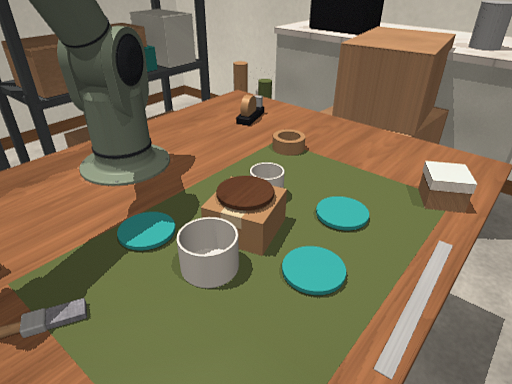

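The two views show three teal discs with the cover's shape, at top px (171,143), (277,122) and (345,306). The dark-wood lid is on the carton at (264,217), the only one matching the description. The large jar is at (344,205) and the small jar at (186,245). The lid is wider than the gripper, so I plan to push it off the carton into the mouth. First I'll measure and check in an enlarged crop.

```bash
cat >h.py <<'E'
import cv2, numpy as np
from scipy.spatial.transform import Rotation as R
from scipy.optimize import least_squares
def unproj(p,uv,z):
    uv=np.atleast_2d(uv).astype(float)
    d=np.c_[(uv[:,0]-p['cx'])/p['fx'],-(uv[:,1]-p['cy'])/p['fy'],-np.ones(len(uv))]
    w=R.from_euler('xyz',p['attitude']).apply(d); o=np.array(p['origin'])
    return (o+w*((z-o[2])/w[:,2])[:,None])[:,:2]
def proj(p,X):
    c=R.from_euler('xyz',p['attitude']).inv().apply(np.atleast_2d(X)-p['origin'])
    return np.c_[p['cx']+p['fx']*c[:,0]/-c[:,2],p['cy']-p['fy']*c[:,1]/-c[:,2]]
def circ(P):
    r=least_squares(lambda q:np.hypot(P[:,0]-q[0],P[:,1]-q[1])-q[2],[*P.mean(0),.06],loss='soft_l1',f_scale=.001)
    return r.x
def ring(p,c,r,z,n=120):
    t=np.linspace(0,2*np.pi,n); return proj(p,np.c_[c[0]+r*np.cos(t),c[1]+r*np.sin(t),0*t+z])
def biggest(m,near):
    cs=cv2.findContours(m.astype(np.uint8),cv2.RETR_EXTERNAL,cv2.CHAIN_APPROX_NONE)[0]
    cs=[c for c in cs if cv2.contourArea(c)>300]
    return min(cs,key=lambda c:np.hypot(*(cv2.boundingRect(c)[0]+cv2.boundingRect(c)[2]/2-near[0],cv2.boundingRect(c)[1]+cv2.boundingRect(c)[3]/2-near[1])))[:,0,:]
E
python3 - <<'E'
from workcell import bot,eyes
from h import *
p=eyes.camera_params("top"); im=cv2.imread("pics/top0.png"); I=im.astype(int)
b,g,r=I[...,0],I[...,1],I[...,2]
print(im[217,264],im[205,376-2],im[185,230],im[100,100],im[217,300])
hsv=cv2.cvtColor(im,cv2.COLOR_BGR2HSV)
dark=(r<130)&(r>g+15)&(r>b+20)
lid=biggest(cv2.morphologyEx(dark.astype(np.uint8),cv2.MORPH_OPEN,np.ones((5,5))),(264,217))
L=circ(unproj(p,lid,.111)); print("lid",L)
wh=(hsv[...,1]<60)&(hsv[...,2]>90)
o=im.copy()
cart=(r>g+15)&(r>150)
for n,c in(("big",(344,205)),("small",(186,245))):
    k=biggest(wh,c); q=circ(unproj(p,k,.09 if n=="big" else .08)); print(n,q)
    cv2.polylines(o,[ring(p,q,q[2],.09 if n=="big" else .08).astype(int)],1,(0,0,255),1)
cv2.polylines(o,[ring(p,L,L[2],.111).astype(int)],1,(255,0,0),1)
m=np.zeros(im.shape[:2],np.uint8); m[165:275,212:318]=1
m&=((r>g+15)&(r>60)).astype(np.uint8); k=biggest(m,(264,217))
box=cv2.minAreaRect(unproj(p,k,.091).astype(np.float32)); print("carton",box)
cv2.polylines(o,[proj(p,np.c_[cv2.boxPoints(box),[.091]*4]).astype(int)],1,(0,255,255),1)
cv2.imwrite("pics/crop.png",cv2.resize(o[140:300,140:400],None,fx=3,fy=3,interpolation=cv2.INTER_CUBIC))
E
```

```text
[ 48  68 100] [186 191 187] [59 85 88] [ 74 117 110] [120 148 155]
lid [ 0.50678155 -0.00456684  0.06479467]
big [ 0.53729738 -0.15600131  0.06196768]
small [0.45508156 0.13983243 0.04726901]
carton ((0.5075712203979492, -0.006433673202991486), (0.1506168246269226, 0.15073446929454803), 16.059326171875)
```

View pics/crop.png

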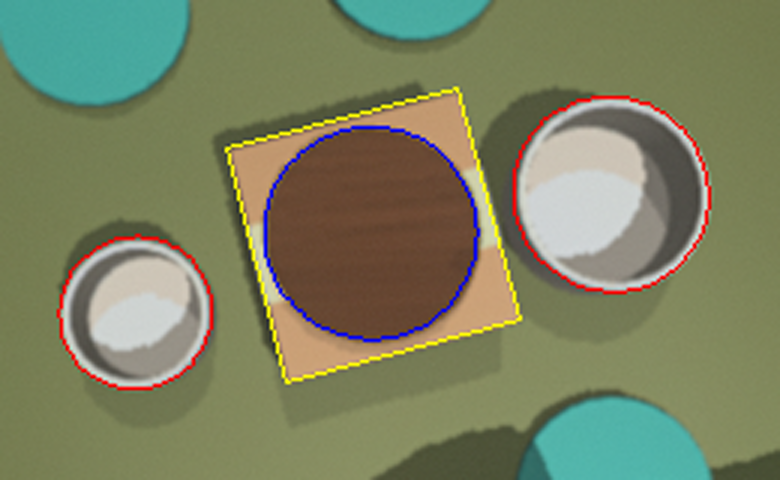

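The crop confirms the dark wood-grain lid at about (370,233), well inside the carton outline. The large jar is at (612,195) in the same crop. The lid is at (507,-5) mm and the jar at (537,-156) mm, with a gap of about 16 mm. I'll bring the open fingers in behind the lid and push along (0.197,-0.980).

```bash
python3 -m jog '[{"delta_pos":[50,0,0],"spin":0.14,"claw":0},{"delta_pos":[100,0,0],"spin":0.28,"claw":0},{"delta_pos":[140,30,0],"spin":0.4,"claw":0},{"delta_pos":[180,60,0],"spin":0.5,"claw":0},{"delta_pos":[210,100,0],"spin":0.6,"claw":0},{"delta_pos":[240,140,0],"spin":0.7,"claw":0},{"delta_pos":[264,180,0],"spin":0.8,"claw":0},{"delta_pos":[264,230,0],"spin":0.9,"claw":0}]'; python3 -m jog '[{"delta_pos":[0,400,0],"spin":0.5,"claw":0},{"delta_pos":[0,400,0],"spin":0.5,"claw":0},{"delta_pos":[0,400,0],"spin":0.5,"claw":0},{"delta_pos":[0,400,0],"spin":0.5,"claw":0},{"delta_pos":[0,400,0],"spin":0.5,"claw":0},{"delta_pos":[0,400,0],"spin":0.5,"claw":0},{"delta_pos":[0,400,0],"spin":0.5,"claw":0},{"delta_pos":[0,400,0],"spin":0.5,"claw":0}]'
```

```text
clock: 0.9
position: [0.4927, -0.3501, 0.2301]
tool_rot: [-3.141, -0.001, 1.277]
force: [0.4, 0.4, -0.7]
grip_width: 0.0852
clock: 1.7
position: [0.4922, 0.0495, 0.2301]
tool_rot: [-3.141, -0.001, 1.776]
force: [0.9, -0.3, 0.1]
grip_width: 0.0852
```

```bash
python3 -m jog '[{"delta_pos":[-2,33,0],"spin":0,"claw":0},{"delta_pos":[-2,33,-50],"spin":0,"claw":0},{"delta_pos":[-2,33,-90],"spin":0,"claw":0},{"delta_pos":[-2,33,-115],"spin":0,"claw":0},{"delta_pos":[-2,33,-130],"spin":0,"claw":0},{"delta_pos":[-2,33,-130],"spin":0,"claw":0}]'; python3 - <<'E'
from workcell import eyes
import cv2,numpy as np
a=eyes.grab_frame("scene");w=eyes.grab_frame("wrist")
a=cv2.resize(a[130:300,130:330],(480,408),interpolation=cv2.INTER_CUBIC)
w=cv2.resize(w,(320,240)); w=np.vstack([w,np.zeros((168,320,3),np.uint8)])
cv2.imwrite("pics/c2.png",np.hstack([a,w]))
E
```

```text
clock: 2.3
position: [0.489, 0.0824, 0.0983]
tool_rot: [-3.138, -0.001, 1.777]
force: [0.8, -0.2, 0.9]
grip_width: 0.0855
```

View pics/c2.png

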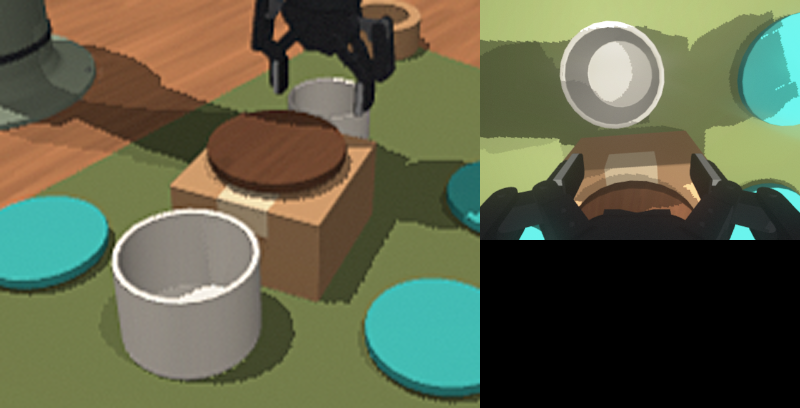

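The scene crop shows the fingers behind the lid, with tips just over the carton's far edge at about (365,100). The lid and jar are undisturbed. Next I'll lower and start pushing.

```bash
python3 -m jog '[{"delta_pos":[0,0,-7],"spin":0,"claw":0},{"delta_pos":[0,0,-14],"spin":0,"claw":0},{"delta_pos":[0,0,-14],"spin":0,"claw":0}]'; python3 -m jog '[{"delta_pos":[2,-10,0],"spin":0,"claw":0},{"delta_pos":[4,-20,0],"spin":0,"claw":0},{"delta_pos":[5,-26,0],"spin":0,"claw":0},{"delta_pos":[6,-32,0],"spin":0,"claw":0},{"delta_pos":[8,-38,0],"spin":0,"claw":0},{"delta_pos":[9,-44,0],"spin":0,"claw":0},{"delta_pos":[10,-50,0],"spin":0,"claw":0},{"delta_pos":[10,-50,0],"spin":0,"claw":0}]'; python3 - <<'E'
from workcell import eyes
import cv2,numpy as np
a=eyes.grab_frame("scene");w=eyes.grab_frame("top")
a=cv2.resize(a[130:300,130:330],(480,408),interpolation=cv2.INTER_CUBIC)
w=cv2.resize(w[140:310,200:333],(320,408)); 
cv2.imwrite("pics/c3.png",np.hstack([a,w]))
E
```

```text
clock: 2.7
position: [0.49, 0.0825, 0.0859]
tool_rot: [-3.14, -0.001, 1.776]
force: [0.6, -0.4, 0.0]
grip_width: 0.0856
clock: 3.5
position: [0.5001, 0.0316, 0.0859]
tool_rot: [-3.14, -0.0, 1.775]
force: [-0.1, -0.3, 0.5]
grip_width: 0.0851
```

View pics/c3.png

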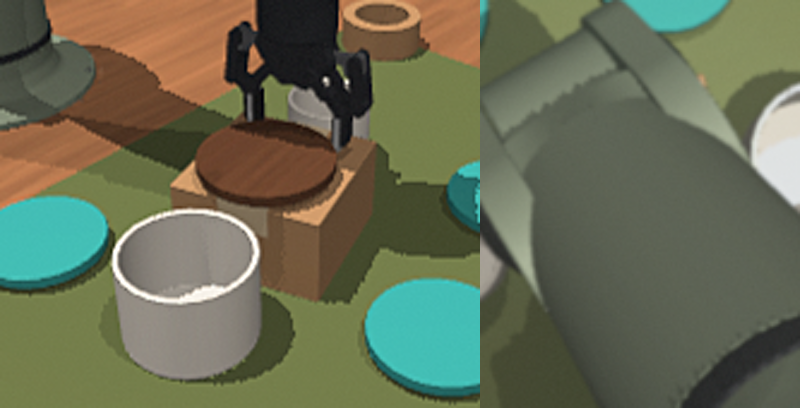

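The fingers cradle the lid's rear edge and it slides flat toward the jar. The arm hides it in the top view.

```bash
python3 -m jog '[{"delta_pos":[1,-6,0],"spin":0,"claw":0},{"delta_pos":[2,-12,0],"spin":0,"claw":0},{"delta_pos":[4,-18,0],"spin":0,"claw":0},{"delta_pos":[5,-24,0],"spin":0,"claw":0},{"delta_pos":[6,-30,0],"spin":0,"claw":0},{"delta_pos":[7,-36,0],"spin":0,"claw":0},{"delta_pos":[8,-42,0],"spin":0,"claw":0},{"delta_pos":[9,-48,0],"spin":0,"claw":0}]'; python3 -m jog '[{"delta_pos":[1,-6,0],"spin":0,"claw":0},{"delta_pos":[2,-12,0],"spin":0,"claw":0},{"delta_pos":[4,-18,0],"spin":0,"claw":0},{"delta_pos":[5,-24,0],"spin":0,"claw":0},{"delta_pos":[6,-30,0],"spin":0,"claw":0},{"delta_pos":[7,-35,0],"spin":0,"claw":0},{"delta_pos":[8,-40,0],"spin":0,"claw":0},{"delta_pos":[8,-40,0],"spin":0,"claw":0}]'; python3 - <<'E'
from workcell import eyes
from h import *
im=eyes.grab_frame("scene");p=eyes.camera_params("scene")
I=im.astype(int);b,g,r=I[...,0],I[...,1],I[...,2]
cv2.imwrite("pics/s4.png",im)
a=im.copy()
cv2.polylines(a,[ring(p,(.5373,-.156),.061,.09).astype(int)],1,(0,0,255),1)
cv2.imwrite("pics/c4.png",cv2.resize(a[130:300,130:330],(800,600*680//600*0+600),interpolation=cv2.INTER_CUBIC))
E
```

```text
clock: 4.4
position: [0.5091, -0.0162, 0.0859]
tool_rot: [-3.14, -0.001, 1.776]
force: [0.3, 1.8, 0.0]
grip_width: 0.0852
clock: 5.2
position: [0.5171, -0.0571, 0.0858]
tool_rot: [-3.14, -0.0, 1.775]
force: [0.0, 0.4, -0.5]
grip_width: 0.0852
```

View pics/c4.png

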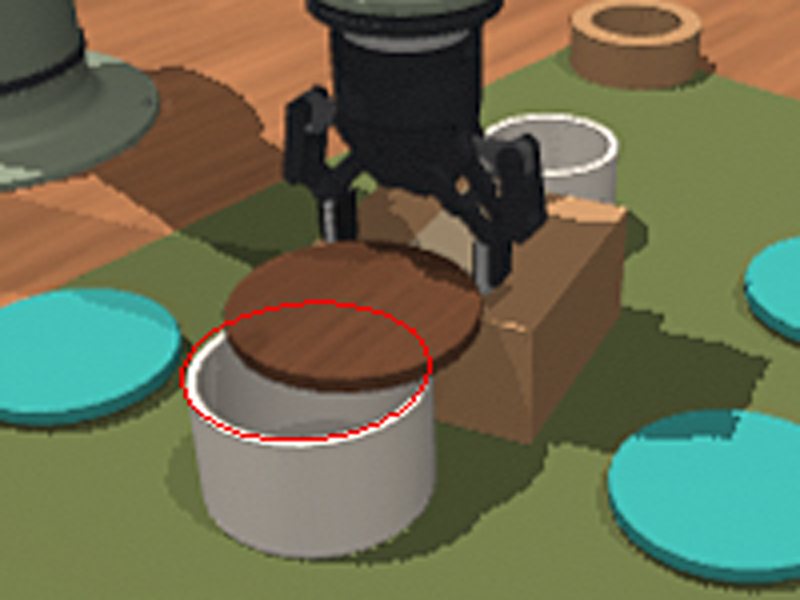

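The lid is level and bridges onto the rim, and the jar hasn't moved: its rim matches the red prediction to about 2 mm. About 39 mm remain.

```bash
python3 -m jog '[{"delta_pos":[1,-5,0],"spin":0,"claw":0},{"delta_pos":[2,-9,0],"spin":0,"claw":0},{"delta_pos":[3,-13,0],"spin":0,"claw":0},{"delta_pos":[4,-17,0],"spin":0,"claw":0},{"delta_pos":[5,-21,0],"spin":0,"claw":0},{"delta_pos":[5,-25,0],"spin":0,"claw":0},{"delta_pos":[6,-29,0],"spin":0,"claw":0},{"delta_pos":[6,-29,0],"spin":0,"claw":0}]'; python3 -m jog '[{"delta_pos":[0,-3,0],"spin":0,"claw":0},{"delta_pos":[1,-6,0],"spin":0,"claw":0},{"delta_pos":[2,-9,0],"spin":0,"claw":0},{"delta_pos":[2,-9,0],"spin":0,"claw":0}]';  python3 - <<'E'
from workcell import eyes
from h import *
im=eyes.grab_frame("scene");p=eyes.camera_params("scene")
cv2.imwrite("pics/s5.png",im)
cv2.imwrite("pics/c5.png",cv2.resize(im[130:300,130:330],(706,600),interpolation=cv2.INTER_CUBIC))
E
```

```text
clock: 6.05
position: [0.523, -0.0865, 0.0858]
tool_rot: [-3.14, -0.0, 1.774]
force: [0.1, 0.6, -0.3]
grip_width: 0.0857
clock: 6.45
position: [0.5251, -0.0962, 0.0857]
tool_rot: [-3.14, 0.0, 1.774]
force: [-0.6, 0.3, 0.3]
grip_width: 0.085
```

View pics/c5.png

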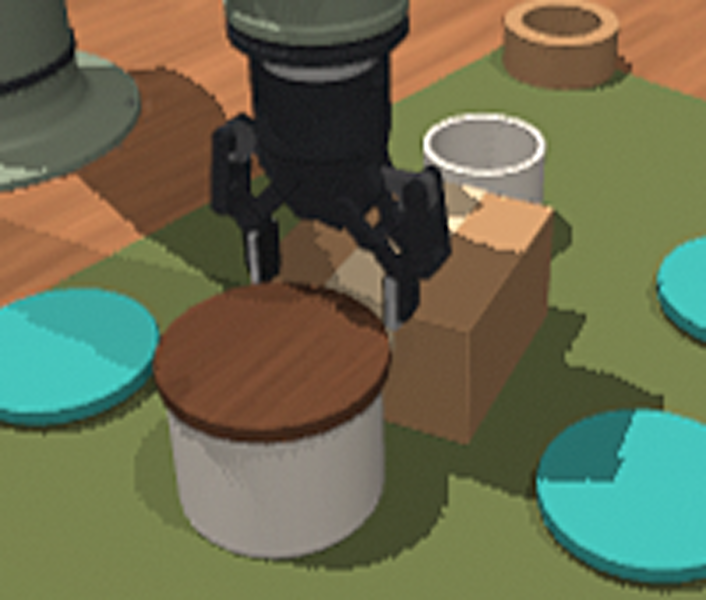

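The lid appears to sit on the jar, level, with the disc overhanging evenly. I'll back off along the push line, go up and clear the top view.

```bash
python3 -m jog '[{"delta_pos":[-2,10,0],"spin":0,"claw":0},{"delta_pos":[-5,25,2],"spin":0,"claw":0},{"delta_pos":[-8,40,10],"spin":0,"claw":0},{"delta_pos":[-8,40,50],"spin":0,"claw":0},{"delta_pos":[-8,40,100],"spin":0,"claw":0},{"delta_pos":[-8,80,140],"spin":0,"claw":0},{"delta_pos":[-8,130,150],"spin":0,"claw":0},{"delta_pos":[-8,180,150],"spin":0,"claw":0}]'; python3 -m jog '[{"delta_pos":[-20,200,0],"spin":0,"claw":0},{"delta_pos":[-20,200,0],"spin":0,"claw":0},{"delta_pos":[-20,200,0],"spin":0,"claw":0},{"delta_pos":[-20,200,0],"spin":0,"claw":0},{"delta_pos":[-20,200,0],"spin":0,"claw":0},{"delta_pos":[-20,200,0],"spin":0,"claw":0}]';  python3 - <<'E'
from workcell import eyes
from h import *
im=eyes.grab_frame("top");p=eyes.camera_params("top");s=eyes.grab_frame("scene");ps=eyes.camera_params("scene")
I=im.astype(int);b,g,r=I[...,0],I[...,1],I[...,2]
dark=((r<130)&(r>g+15)&(r>b+20)).astype(np.uint8)
lid=biggest(cv2.morphologyEx(dark,cv2.MORPH_OPEN,np.ones((5,5))),(344,205))
L=circ(unproj(p,lid,.105)); print("lid at seated height",L)
# overlay predicted seated (red) vs still-high by 5 mm (yellow) top circle in scene view
a=cv2.resize(s,None,fx=5,fy=5,interpolation=cv2.INTER_CUBIC)
for z,c in((.105,(0,0,255)),(.090,(255,0,0))):
    cv2.polylines(a,[(ring(ps,L,.066 if z==.105 else .066,z)*5+2).astype(int)],1,c,1)
a=a[195*5:295*5,165*5:250*5]
t=cv2.resize(im[150:260,290:400],(370,500))[:,:370]
cv2.imwrite("pics/c6.png",np.hstack([a,t]))
E
```

```text
clock: 7.3
position: [0.5171, 0.0804, 0.2385]
tool_rot: [3.139, 0.001, 1.773]
force: [1.5, 0.0, -0.4]
grip_width: 0.0858
clock: 7.9
position: [0.4954, 0.2831, 0.2389]
tool_rot: [3.139, 0.0, 1.778]
force: [-0.4, -0.7, 0.2]
grip_width: 0.0857
lid at seated height [ 0.53718502 -0.15518595  0.06421098]
```

View pics/c6.png

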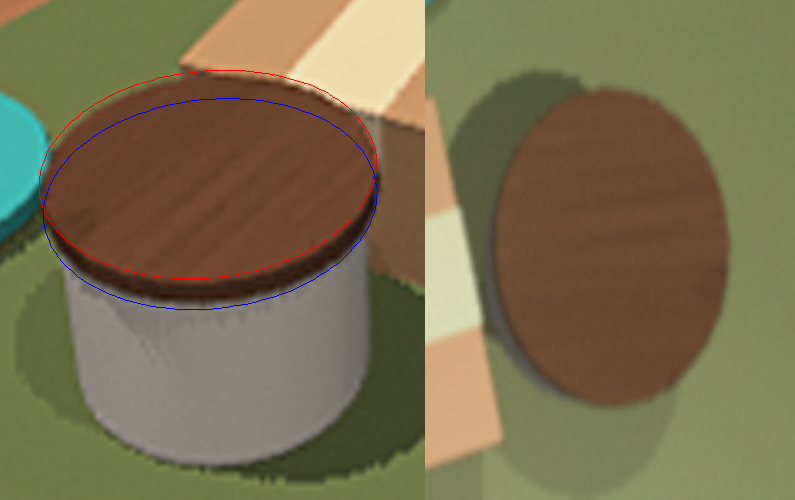

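The predicted seated top edge (red) matches the lid to within about 5 crop px all round. A lid stuck 5 mm high would be about 12 px off. It looks level, the centre is within 1 mm of the jar axis, and the robot is clear.

```bash
python3 -c "
from workcell import bot
print(bot.job_done())"
```

```text
the job is handed in; nothing more can be done
None
```

The dark-wood lid is on the larger jar, and the job was handed in at about 8 s of the 51 s allowed. The lid is wider than the gripper opens, so I cradled its rear edge with the open fingers. I then slid it off the carton until the plug dropped into the mouth, and backed the arm away.

- **Position:** the last pictures put the lid's centre at (537, -155) mm. That is within 1 mm of where I first measured the jar, well inside the plug's 5 mm clearance in the mouth.
- **Seating:** the lid's outline matches a fully seated, level lid at 105 mm top height to within about 5 px in the enlarged crop. A lid stuck 5 mm high would have shown about 12 px off.
- **Jars:** the large jar was still in place just before the lid dropped, and the lid's final position agrees with that. The small jar was standing in the last picture that showed it, just before the arm withdrew. I did not measure its position again.
- **Forces:** the readings I saw stayed around 2 N.

No check failed. The one small disagreement was an offset of about 2 mm between the predicted and seen rim in the scene camera, which is within its stated calibration.

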